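Set the lab micromotor to reverse

ROBOT

A 6-joint arm with a two-finger parallel gripper is mounted at the origin on the work surface. World frame = base frame: x ahead of the robot, y to its left, z up, the work surface at z = 0. Lengths are in m, angles in rad, forces in N, time in s.
With the tool pointing down it reaches from about 0.3 to 0.775 m from the base axis. Payload 14.6 kg.
Tool frame: the origin (TCP) lies at the very end of the fingers, on their centre line; the grasp point (between the pads) lies 19 mm behind it; z points along the fingers, y is the line along which they close (so a half turn about z gives the same grasp; the last joint's range is limited). The gripper opens to 85 mm and grips with 20 to 120 N. Pads are 22 mm wide; open, the fingers measure 114 mm over their backs; the gripper's body (76 mm by 85 mm) begins 54 mm behind the grasp point. The pads swing forward as they close: fully open they stand 13 mm farther back than shut.
Start: joints at [-1.339, 0.3, 1.521, -0, 1.321, -0.067], TCP at [0.162, -0.526, 0.231] pointing down, gripper open.
Joint ranges: [-3.03, 3.03], [-0.79, 2.21], [0.23, 2.52], [-1.04, 4.18], [0, 3.07], [-2.55, 2.55]. Speed limits (rad/s): [2.22, 2.22, 2.57, 3.14, 3.14, 3.14].

INTERFACE

Orientations are given as a 3x3 rotation matrix whose columns are the frame's x, y, z axes.
In Python, from cell import arm, imaging, order gives the robot as it stands.
- The arm moves only by the tool arm_command, never from a script. Its argument "plan" is a list of rows, each an object with "offset": the shift along the tool's x, y, z in m, a list of three; "rotation": the turn, a rotation vector about the tool's x, y, z in degrees, a list of three. A call has 1 to 10 rows; each row is the pose to reach, as a shift and turn from the pose commanded when the call began, along the tool's axes at that moment; what a row does not reach only later rows make up. A row lasts 1/10 s, in which the tool goes at most 50 mm and 8.59 degrees, less where a joint would pass 70% of its speed; a pose out of reach is approached as far as the arm can. A call with a gripper value outside its range is refused whole. "claw" is the gripper's target within -1 to 1 (fully open at 1, half-way at 0, shut at -1), set as the call begins (left out, the last holds). The fingers move at their own pace and stop on an object; "squeeze" is the grip in N (left out, the last holds). Time passes only in rows, so rows that repeat a pose let the fingers close. It gives the time, the measured TCP pose, the force, the opening and the grip force at its end, in the units of the state.
- arm.get_state(): the state, without advancing time (a new reading comes with each control period).
- imaging.snapshot(name): name is "side" or "top" or "wrist"; returns a dict with "image" (384x512x3 uint8, red, green, blue), "z_map" (384x512 float32, m along the optical axis (not along the pixel's ray), 0 where there is no reading), "vfov" (degrees; the focal length in pixels is half the picture's height over the tangent of half this angle, whatever the lens; pixels are square), "cx", "cy" (the principal point, pixels), "R" (3x3) and "t" (3): a world point X has camera coordinates R X + t. Camera axes: x right, y down, z forward; pixel columns grow to the right and rows downward; lengths in m; the calibration is good to about 2 mm. A picture is of the moment at which its call begins.
- order.sign_off(): hands the job in; it is judged then, once.
The state is a dict: "clock": time; "joint_pos": joint angles; "joint_velocities": joint speeds; "tau": joint torques, N m; "tcp_pos": TCP position; "eef_rot": TCP orientation; "ft_force": force on the tool from outside, world axes, zero at the start; "moment": the same for the moment, N m; "width": finger opening in m; "gripper_force": force on a finger pad.
Only numpy, scipy, OpenCV 4.12 (cv2) and the standard library are available. Lean on these libraries where they do the work, as an engineer would, in place of code of your own. Each camera call takes 0.05 s, during which the arm holds its last target. There are 200 camera calls.

TASK

Get the micromotor control unit ready for our left-handed ceramist: turn the speed knob right down to its zero stop, and only then slide the blue direction switch fully across to reverse, the end with the orange arrow. Leave the switch alone while the speed is still up, and do not shift the other things on the bench.

Things in the scene. Friction and masses are not known exactly. Their poses are not given: they have to be found in the camera images.
- unit: Micromotor control unit, light box with a dark level top, 170 deep (its x) x 210 wide (its y) x 80 mm high, fixed to the bench. Origin: centre of its underside; z up; its -x face (round socket) faces the robot at yaw 0. On top: speed knob axis at unit x -5, y +52 mm; direction slot: see that entry; display and power rocker along the rear edge are not used and stand under 5 mm proud.
- direction (a joint): Travel of the direction switch along the unit's +y, in m: 0 = forward (green arrow), 0.024 = reverse (orange arrow), with a hard stop at each end. Starts at or within 1.5 mm of forward. About 2 N of sliding friction moves it, it has no spring and stays where it is left.
- dish (a point): Centre of the dish floor of the blue direction switch, a thumb slide sunk in the slot; moves with it. Dish 34 mm long (unit y) x 32 wide inside, its ribbed floor 7 mm below the unit's top face. At each end (unit +y, -y) an upright lip 4 mm thick, top 0.5 mm below the top face; no lips along the long sides. A fingertip in the dish pushes the lip, or drags the floor by friction.
- slot (a point): Centre of the recessed direction slot at the level of the unit's top face, at unit x -15, y -50 mm; fixed to the unit. The slot is 68 mm long (unit y), 34 mm wide (unit x) and 12 mm deep, with straight walls and a thin metal rim. Beside it, on its +x side, a green round arrow marks its forward end (-y) and an orange round arrow its reverse end (+y).
- speed (a joint): Turn of the speed knob in rad: 0 = zero speed (hard stop), growing clockwise seen from above, up to 5.2. Starts between 0.6 and 1.35, so it is turned anticlockwise to zero. About 0.05 N m of friction, no spring, stays where it is left.
- knob_top (a point): Centre of the top of the speed knob, on its axis, 26 mm above the unit's top face. Black round fluted knob, 40 mm diameter, with an orange pointer line on top, which meets the long orange tick at zero (150 degrees anticlockwise from the unit's +x, seen from above). The top face round it is flat and free for 25 mm or more.
- handpiece_rest: Bystander. Grey rest, base 130 x 70 mm, with a metal handpiece of 28 mm diameter lying in it, unplugged; about 185 mm long, 67 mm high in all. Loose. Origin: centre of the base's underside; the handpiece lies along its x.
- palette: Bystander. White ceramic stain palette with coloured wells, 100 x 130 x 14 mm. Loose. Origin: centre of its underside.
- model: Bystander. Plaster tooth model on a round white base, 68 mm in diameter, 47 mm high. Loose. Origin: centre of its underside.
- jar: Bystander. Amber powder jar with a white cap, 54 mm in diameter, 75 mm high. Loose. Origin: centre of its underside.

How it is judged:
On the way, in this order (a step that is already met when the one before it is completed fails the run):
1. the speed knob is at its zero stop (within 0.12 rad) with the direction switch still at forward (value of joint speed below 0.12 rad and value of joint direction below 0.006 m), for 0.2 s.
2. the direction switch is fully at reverse (within 3 mm of its stop) with the speed still at zero (value of joint direction above 0.021 m and value of joint speed below 0.12 rad), for 0.2 s.
At the end, for the whole second after the job is handed in: The speed knob rests at zero (under 0.12 rad), the direction switch rests at reverse (over 21 of its 24 mm), and the handpiece rest, palette, model and jar stand within 20 mm of where they were, tilted less than 0.25 rad (all of step 2 and velocity of joint speed between -0.05 and 0.05 rad/s and velocity of joint direction between -0.003 and 0.003 m/s and distance of each of handpiece_rest, palette, model, jar from where it was at the start of the episode below 0.02 m and angle between each of handpiece_rest, palette, model, jar's own z axis and vertical below 0.25 rad); the robot touches nothing.
It fails at once if the direction switch is shifted more than 6 mm from forward while the speed is above zero (over 0.2 rad) (value of joint direction above 0.006 m and value of joint speed above 0.2 rad).
It fails at once if the handpiece rest is shifted by more than 20 mm or tipped (distance of handpiece_rest from where it was at the start of the episode above 0.02 m or angle between handpiece_rest's own z axis and vertical above 0.25 rad).
It fails at once if the stain palette is shifted by more than 20 mm or tipped (distance of palette from where it was at the start of the episode above 0.02 m or angle between palette's own z axis and vertical above 0.25 rad).
It fails at once if the tooth model is shifted by more than 20 mm or tipped (distance of model from where it was at the start of the episode above 0.02 m or angle between model's own z axis and vertical above 0.25 rad).
It fails at once if the powder jar is shifted by more than 20 mm or tipped (distance of jar from where it was at the start of the episode above 0.02 m or angle between jar's own z axis and vertical above 0.25 rad).
It also fails if it takes over 42 s, if anything falls off the work surface, if the arm or the gripper's body presses on something with over 40 N, if the wrist force passes 120 N, or if a joint passes its speed limit or range.

## Working session

There is one attempt and no reset: what is moved stays moved. The work goes in short steps, Python scripts to look and compute and a tool call to move; the robot and the scene stay as the last step left them, time stands still between calls to the robot, and variables do not carry over. Pictures are saved under pics/ and viewed, at most 10 in all, crops included, and the job is handed in when it is done.

Besides the shell and the picture viewer there is one more tool, called after "Request:" by a JSON object that holds its "method" and its "body". arm_command: Moves the arm, as the interface text tells. Its arguments: {"type":"object","properties":{"plan":{"type":"array","items":{"type":"object","properties":{"offset":{"type":"array","items":{"type":"number"}},"rotation":{"type":"array","items":{"type":"number"}}}}},"claw":{"type":"number"},"squeeze":{"type":"number"}},"required":["plan"]}

```bash
ls; mkdir -p pics; cat > h.py <<'E'
import numpy as np, cv2
from cell import arm, imaging, order
def K(s):
    f=s["image"].shape[0]/2/np.tan(np.radians(s["vfov"])/2); return f,s["cx"],s["cy"]
def ray(s,u,v,z):
    f,cx,cy=K(s); R=np.array(s["R"]);t=np.array(s["t"])
    d=R.T@np.array([(u-cx)/f,(v-cy)/f,1]); c=-R.T@t
    return c+d*(z-c[2])/d[2]
def cloud(s):
    f,cx,cy=K(s); z=s["z_map"]; v,u=np.mgrid[:z.shape[0],:z.shape[1]]
    P=np.stack([(u-cx)/f*z,(v-cy)/f*z,z],-1)-np.array(s["t"])
    return P@np.array(s["R"])
def proj(s,X):
    f,cx,cy=K(s); p=np.array(s["R"])@X+np.array(s["t"]); return f*p[0]/p[2]+cx,f*p[1]/p[2]+cy
def save(n,im): cv2.imwrite(n,im[...,::-1])
E
python3 - <<'E'
from h import *
s=imaging.snapshot("top"); s2=imaging.snapshot("side")
save("pics/a.png",np.vstack([s["image"],s2["image"]])[:, :])
im=np.hstack([s["image"],s2["image"]]); save("pics/a.png",cv2.resize(im,(800,300)))
save("pics/top.png",cv2.resize(s["image"],(800,600)))
print(s["vfov"],-np.array(s["R"]).T@s["t"],-np.array(s2["R"]).T@s2["t"]); print(arm.get_state())
P=cloud(s); m=(abs(P[...,2]-.08)<.006)&(s["z_map"]>0)
n,l,st,c=cv2.connectedComponentsWithStats(m.astype(np.uint8))
i=1+np.argmax(st[1:,4]); print(st[i],c[i])
print(cv2.minAreaRect(P[l==i][:,:2].astype(np.float32)), np.median(P[l==i][:,2]))
E
```

```text
pics
48.214649160499356 [0.56763952 0.02230606 1.22139862] [ 0.38169212 -0.77150034  0.61610324]
{'clock': 0.1, 'joint_pos': array([-1.33857692e+00,  3.00397960e-01,  1.52152518e+00,  2.83481472e-05,
        1.32069705e+00, -6.66003991e-02]), 'joint_velocities': array([-7.58433095e-04, -2.97086801e-03, -1.07597792e-03, -8.90696150e-04,
        2.08272472e-03, -1.22922782e-05]), 'tau': array([-3.50386144e-04, -5.44376457e+01, -3.62371051e+01, -1.00110080e-04,
        2.99074120e-03,  2.40528152e-05]), 'tcp_pos': array([ 0.1618707 , -0.52541993,  0.23078508]), 'eef_rot': array([[ 9.55686676e-01,  2.94385689e-01, -2.09745459e-04],
       [ 2.94385748e-01, -9.55686151e-01,  1.00627334e-03],
       [ 9.57816401e-05, -1.02342810e-03, -9.99999472e-01]]), 'ft_force': array([-0.20315378, -0.2883829 ,  0.41837507]), 'moment': array([-0.05910606,  0.05001628, -0.03340733]), 'gripper_force': 0.0, 'width': 0.08548681128122497}
[ 209  204   83   69 4583] [250.09775256 238.01723762]
((0.5468478202819824, 0.04970557987689972), (0.17009107768535614, 0.21014635264873505), 2.9090166091918945) 0.0795758970725285
```

View pics/top.png

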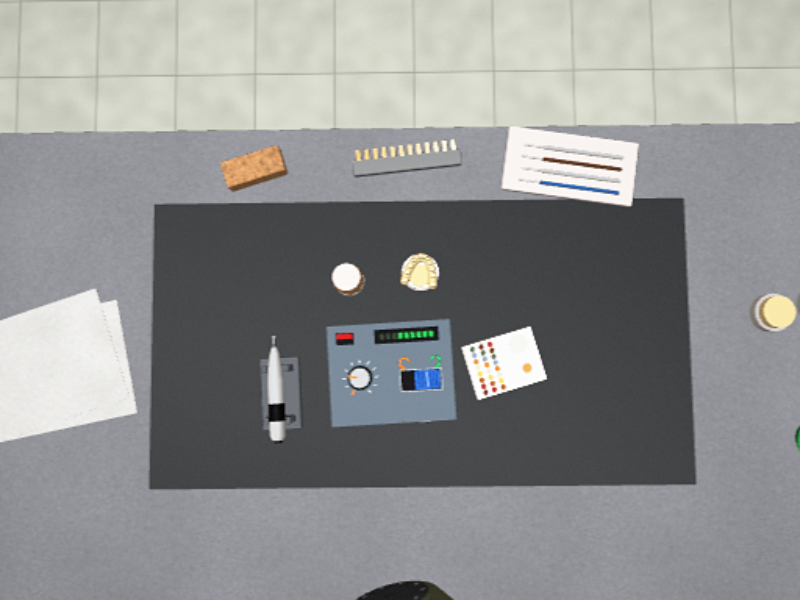

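View pics/a.png

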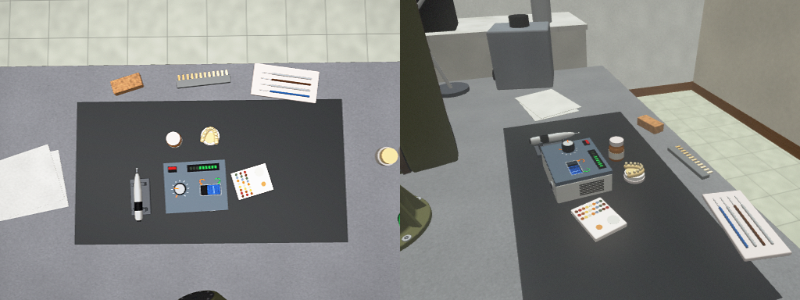

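The top view shows the unit yawed about +2.9° with its centre at (0.547, 0.050). The knob is at (360,378) px with its pointer near +90°, and the switch is at forward at (428,379). I'll move over the knob.

Request:
{"method": "arm_command", "body": {"plan": [{"offset": [0.03,-0.027,0]},{"offset": [0.065,-0.058,0]},{"offset": [0.1,-0.09,0]},{"offset": [0.135,-0.121,0]},{"offset": [0.17,-0.152,0]},{"offset": [0.205,-0.184,0]},{"offset": [0.24,-0.215,0]},{"offset": [0.275,-0.246,0]},{"offset": [0.31,-0.278,0]},{"offset": [0.34,-0.304,0]}]}}

```text
invalid input
```

Request:
{"method": "arm_command", "body": {"plan": [{"offset": [0.03,-0.027,0]},{"offset": [0.06,-0.054,0]},{"offset": [0.09,-0.081,0]},{"offset": [0.12,-0.107,0]},{"offset": [0.15,-0.134,0]},{"offset": [0.18,-0.161,0]},{"offset": [0.205,-0.184,0]},{"offset": [0.205,-0.184,0]},{"offset": [0.205,-0.184,0]}]}}

```text
invalid input
```

```bash
python3 - <<'E'
from h import *
st=arm.get_state(); print(st["clock"],st["joint_pos"],st["tcp_pos"],st["eef_rot"],st["ft_force"])
s=imaging.snapshot("wrist"); save("pics/w1.png",cv2.resize(s["image"],(800,600)))
P=cloud(s); k=(abs(P[...,2]-.106)<.004)&(s["z_map"]>0)&(np.hypot(P[...,0]-.539,P[...,1]-.101)<.04)
q=P[k]; print(k.sum(), (q[:,:2].max(0)+q[:,:2].min(0))/2, np.ptp(q[:,:2],axis=0), np.median(q[:,2]), proj(s,np.array([.539,.101,.106])))
hsv=cv2.cvtColor(s["image"],cv2.COLOR_RGB2HSV)
b=(cv2.inRange(hsv,(100,120,60),(125,255,255))>0)&(abs(P[...,2]-.075)<.02); q=P[b]
c,r=np.array([.5468,.0497]),np.radians(2.91)
U=(q[:,:2]-c)@np.array([[np.cos(r),-np.sin(r)],[np.sin(r),np.cos(r)]])
print("blue unit",np.percentile(U,[1,99],axis=0),np.percentile(q[:,2],[5,50,95]))
o=(cv2.inRange(hsv,(5,150,120),(22,255,255))>0); q=P[o]; d=q[:,:2]-[.539,.101]; g=(np.hypot(*d.T)<.05)
for lo,hi in((.1,.112),(.075,.09)):
    e=d[g&(q[:,2]>lo)&(q[:,2]<hi)]; print(len(e),e.mean(0) if len(e) else 0, np.degrees(np.arctan2(*e.mean(0)[::-1]))-2.9 if len(e) else 0)
E
```

```text
0.1 [-1.33857692e+00  3.00397960e-01  1.52152518e+00  2.83481472e-05
  1.32069705e+00 -6.66003991e-02] [ 0.1618707  -0.52541993  0.23078508] [[ 9.55686676e-01  2.94385689e-01 -2.09745459e-04]
 [ 2.94385748e-01 -9.55686151e-01  1.00627334e-03]
 [ 9.57816401e-05 -1.02342810e-03 -9.99999472e-01]] [-0.20315378 -0.2883829   0.41837507]Traceback (most recent call last):
  File "<stdin>", line 5, in <module>
    return umr_maximum(a, axis, None, out, keepdims, initial, where)
ValueError: zero-size array to reduction operation maximum which has no identity
```

View pics/w1.png

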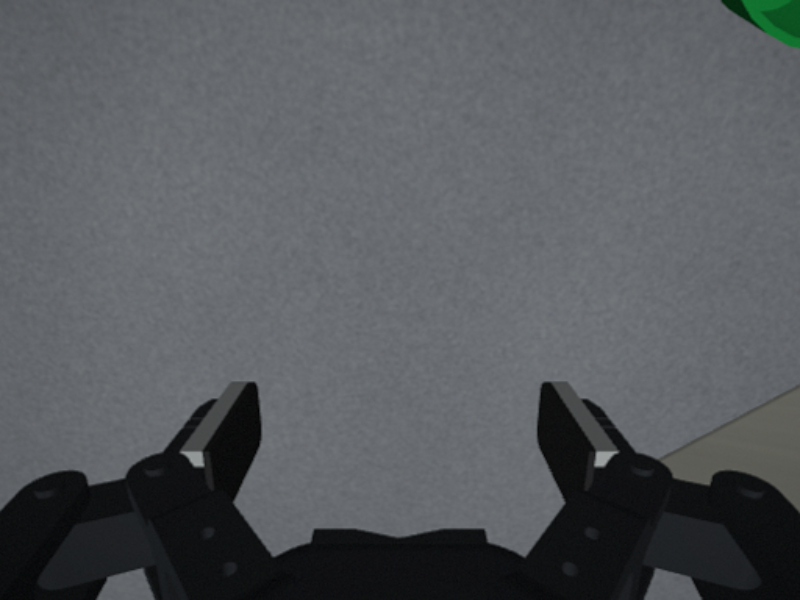

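The wrist view shows only bare bench and the open fingers, because both moves were refused. Rows apparently need "rotation" as well, so I'll resend with it.

Request:
{"method": "arm_command", "body": {"plan": [{"offset": [0.03,-0.027,0],"rotation": [0,0,0]},{"offset": [0.065,-0.058,0],"rotation": [0,0,0]},{"offset": [0.1,-0.09,0],"rotation": [0,0,0]},{"offset": [0.135,-0.121,0],"rotation": [0,0,0]},{"offset": [0.17,-0.152,0],"rotation": [0,0,0]},{"offset": [0.205,-0.184,0],"rotation": [0,0,0]},{"offset": [0.24,-0.215,0],"rotation": [0,0,0]},{"offset": [0.275,-0.246,0],"rotation": [0,0,0]},{"offset": [0.31,-0.278,0],"rotation": [0,0,0]},{"offset": [0.34,-0.304,0],"rotation": [0,0,0]}]}}

```text
clock: 1.15
tcp_pos: [0.398, -0.1328, 0.2314]
eef_rot: [[0.955, 0.295, 0.0], [0.295, -0.955, 0.0], [0.0, 0.0, -1.0]]
ft_force: [0.3, -0.4, 0.1]
width: 0.0855
gripper_force: 0.0
```

Request:
{"method": "arm_command", "body": {"plan": [{"offset": [0.03,-0.027,0],"rotation": [0,0,0]},{"offset": [0.06,-0.054,0],"rotation": [0,0,0]},{"offset": [0.09,-0.081,0],"rotation": [0,0,0]},{"offset": [0.11,-0.107,0],"rotation": [0,0,0]},{"offset": [0.13,-0.134,0],"rotation": [0,0,0]},{"offset": [0.15,-0.161,0],"rotation": [0,0,0]},{"offset": [0.165,-0.184,0],"rotation": [0,0,0]},{"offset": [0.165,-0.184,0],"rotation": [0,0,0]},{"offset": [0.165,-0.184,0],"rotation": [0,0,0]},{"offset": [0.165,-0.184,0],"rotation": [0,0,0]}]}}

```text
clock: 2.15
tcp_pos: [0.5007, 0.0888, 0.2312]
eef_rot: [[0.956, 0.294, -0.0], [0.294, -0.956, -0.0], [-0.0, 0.0, -1.0]]
ft_force: [-0.0, 0.1, 0.3]
width: 0.0857
gripper_force: 0.0
```

```bash
cat > look.py <<'E'
from h import *
import sys
st=arm.get_state(); print(st["clock"],st["joint_pos"].round(3),st["tcp_pos"].round(4),st["eef_rot"].round(4).tolist(),st["ft_force"].round(2))
s=imaging.snapshot("wrist"); save(sys.argv[1],cv2.resize(s["image"],(800,600)))
P=cloud(s); k=(abs(P[...,2]-.106)<.004)&(s["z_map"]>0)&(np.hypot(P[...,0]-.539,P[...,1]-.101)<.04)
q=P[k]
if len(q): print(k.sum(), (q[:,:2].max(0)+q[:,:2].min(0))/2, np.ptp(q[:,:2],axis=0), np.median(q[:,2]))
hsv=cv2.cvtColor(s["image"],cv2.COLOR_RGB2HSV)
b=(cv2.inRange(hsv,(100,170,60),(125,255,255))>0)&(abs(P[...,2]-.075)<.02); q=P[b]
c,r=np.array([.5468,.0497]),np.radians(2.91)
U=(q[:,:2]-c)@np.array([[np.cos(r),-np.sin(r)],[np.sin(r),np.cos(r)]])
if len(q): print("blue unit",np.percentile(U,[1,99],axis=0),np.percentile(q[:,2],[5,50,95]))
o=(cv2.inRange(hsv,(5,150,120),(22,255,255))>0); q=P[o]; d=q[:,:2]-[.539,.101]; g=(np.hypot(*d.T)<.05)
for lo,hi in((.1,.112),(.075,.09)):
    e=d[g&(q[:,2]>lo)&(q[:,2]<hi)]; print(len(e),e.mean(0) if len(e) else 0, np.degrees(np.arctan2(*e.mean(0)[::-1]))-2.9 if len(e) else 0)
E
python3 look.py pics/w2.png
```

```text
2.15 [ 0.103  0.208  1.637 -0.     1.297  1.376] [0.5007 0.0888 0.2312] [[0.9559, 0.2938, -0.0003], [0.2938, -0.9559, -0.0002], [-0.0003, 0.0001, -1.0]] [-0.    0.1   0.28]
1588 [0.5389449 0.1038328] [0.04018217 0.03949696] 0.10553161871356964
blue unit [[-0.03238435 -0.07905182]
 [-0.00041714 -0.03751193]] [0.07099487 0.07294213 0.07947177]
49 [0.00128507 0.01522997] 82.2769393039508
24 [-0.02547577  0.01565903] 145.52247457175653
```

View pics/w2.png

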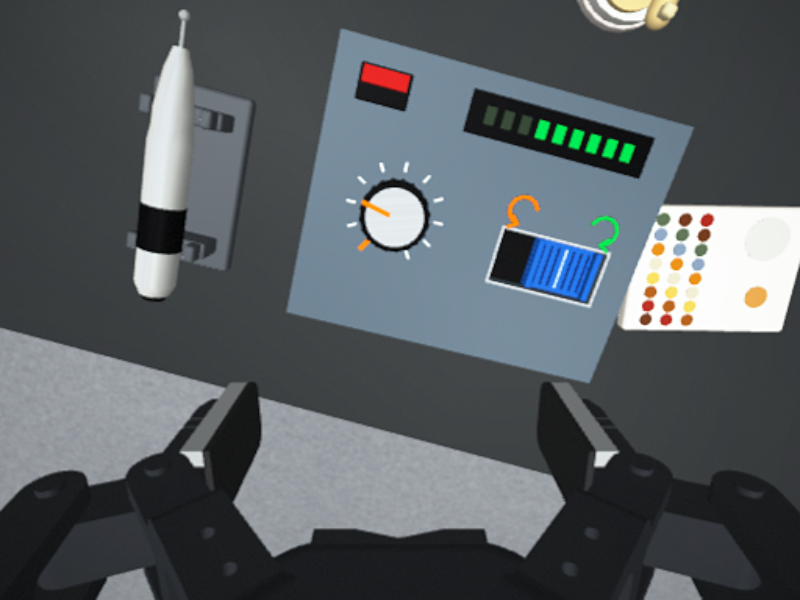

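The wrist view shows the knob at (394,215) px with its pointer toward about 82° in unit axes, so the speed is about 1.19 rad. The switch is at forward at (567,268), and the path to the knob is clear. I'll descend on the knob and grip it.

Request:
{"method": "arm_command", "body": {"plan": [{"offset": [0.02,-0.001,0.02],"rotation": [0,0,0]},{"offset": [0.041,-0.002,0.05],"rotation": [0,0,0]},{"offset": [0.041,-0.002,0.08],"rotation": [0,0,0]},{"offset": [0.041,-0.002,0.105],"rotation": [0,0,0]},{"offset": [0.041,-0.002,0.125],"rotation": [0,0,0]},{"offset": [0.041,-0.002,0.138],"rotation": [0,0,0]},{"offset": [0.041,-0.002,0.146],"rotation": [0,0,0]},{"offset": [0.041,-0.002,0.146],"rotation": [0,0,0]}]}}

```text
clock: 3.0
tcp_pos: [0.5393, 0.103, 0.0849]
eef_rot: [[0.956, 0.294, -0.001], [0.294, -0.956, -0.0], [-0.001, -0.0, -1.0]]
ft_force: [0.0, 0.3, 0.3]
width: 0.0857
gripper_force: 0.0
```

Request:
{"method": "arm_command", "body": {"plan": [{"offset": [0,0,0],"rotation": [0,0,0]},{"offset": [0,0,0],"rotation": [0,0,0]},{"offset": [0,0,0],"rotation": [0,0,0]},{"offset": [0,0,0],"rotation": [0,0,0]},{"offset": [0,0,0],"rotation": [0,0,0]},{"offset": [0,0,0],"rotation": [0,0,0]},{"offset": [0,0,0],"rotation": [0,0,0]},{"offset": [0,0,0],"rotation": [0,0,0]}], "claw": -1, "squeeze": 25}}

```text
clock: 3.8
tcp_pos: [0.5397, 0.1035, 0.0861]
eef_rot: [[0.956, 0.294, 0.001], [0.294, -0.956, 0.0], [0.001, 0.0, -1.0]]
ft_force: [-1.2, -0.2, 6.7]
width: 0.0389
gripper_force: 24.8
```

Gripped. Now the anticlockwise turn, which is negative about the tool z, with a slight lift.

Request:
{"method": "arm_command", "body": {"plan": [{"offset": [0,0,-0.001],"rotation": [0,0,-4]},{"offset": [0,0,-0.001],"rotation": [0,0,-11]},{"offset": [0,0,-0.001],"rotation": [0,0,-18]},{"offset": [0,0,-0.001],"rotation": [0,0,-25]},{"offset": [0,0,-0.001],"rotation": [0,0,-32]},{"offset": [0,0,-0.001],"rotation": [0,0,-39]},{"offset": [0,0,-0.001],"rotation": [0,0,-46]},{"offset": [0,0,-0.001],"rotation": [0,0,-53]},{"offset": [0,0,-0.001],"rotation": [0,0,-58]},{"offset": [0,0,-0.001],"rotation": [0,0,-60]}]}}

```text
clock: 4.8
tcp_pos: [0.5386, 0.1045, 0.0861]
eef_rot: [[0.219, 0.976, -0.002], [0.976, -0.219, 0.001], [0.001, -0.002, -1.0]]
ft_force: [-6.3, 8.7, 1.7]
width: 0.0388
gripper_force: 27.8
```

Request:
{"method": "arm_command", "body": {"plan": [{"offset": [0,0,0],"rotation": [0,0,-3]},{"offset": [0,0,0],"rotation": [0,0,-6]},{"offset": [0,0,0],"rotation": [0,0,-9]},{"offset": [0,0,0],"rotation": [0,0,-12]},{"offset": [0,0,0],"rotation": [0,0,-14]},{"offset": [0,0,0],"rotation": [0,0,-14]}]}}

```text
clock: 5.4
tcp_pos: [0.5382, 0.1041, 0.0861]
eef_rot: [[-0.021, 1.0, -0.003], [1.0, 0.021, 0.001], [0.001, -0.003, -1.0]]
ft_force: [-10.0, 5.1, 3.5]
width: 0.0387
gripper_force: 28.0
```

```bash
python3 -c "
from h import *
s=arm.get_state();print(s['moment'],s['ft_force'],s['joint_pos'],s['eef_rot'])"
```

```text
[ 0.90968246  1.57525763 -0.25197917] [-9.97467515  5.11177022  3.53178765] [1.23716700e-01 4.60888190e-01 1.66396873e+00 1.46487169e-03
 1.01963894e+00 1.02124388e-01] [[-2.08204491e-02  9.99778626e-01 -3.03453677e-03]
 [ 9.99782786e-01  2.08232073e-02  8.80213271e-04]
 [ 9.43207203e-04 -3.01555119e-03 -9.99995008e-01]]
```

Turned 74° with a reaction torque of about 0.25 N·m, so it is probably at the stop. I'll release, lift and check.

Request:
{"method": "arm_command", "body": {"plan": [{"offset": [0,0,0],"rotation": [0,0,0]},{"offset": [0,0,0],"rotation": [0,0,0]},{"offset": [0,0,0],"rotation": [0,0,0]},{"offset": [0,0,0],"rotation": [0,0,0]},{"offset": [0,0,0],"rotation": [0,0,0]},{"offset": [0,0,0],"rotation": [0,0,0]}], "claw": 1}}

```text
clock: 6.0
tcp_pos: [0.5395, 0.1034, 0.0863]
eef_rot: [[-0.019, 1.0, 0.0], [1.0, 0.019, 0.0], [0.0, 0.0, -1.0]]
ft_force: [-0.5, 0.3, 0.9]
width: 0.0855
gripper_force: 0.0
```

Request:
{"method": "arm_command", "body": {"plan": [{"offset": [0,0,-0.02],"rotation": [0,0,0]},{"offset": [0,0,-0.05],"rotation": [0,0,0]},{"offset": [0,0,-0.09],"rotation": [0,0,8]},{"offset": [-0.03,0,-0.12],"rotation": [0,0,16]},{"offset": [-0.05,0,-0.14],"rotation": [0,0,24]},{"offset": [-0.08,0,-0.15],"rotation": [0,0,32]},{"offset": [-0.1,0.0,-0.15],"rotation": [0,0,40]},{"offset": [-0.1,-0.02,-0.15],"rotation": [0,0,48]},{"offset": [-0.1,-0.04,-0.15],"rotation": [0,0,56]},{"offset": [-0.1,-0.05,-0.15],"rotation": [0,0,64]}]}}

```text
clock: 7.0
tcp_pos: [0.4903, 0.0022, 0.2363]
eef_rot: [[0.893, 0.45, -0.0], [0.45, -0.893, -0.0], [-0.0, -0.0, -1.0]]
ft_force: [-0.3, 0.6, 0.6]
width: 0.0855
gripper_force: 0.0
```

Request:
{"method": "arm_command", "body": {"plan": [{"offset": [0,0,0],"rotation": [0,0,8]},{"offset": [0,0,0],"rotation": [0,0,16]},{"offset": [0,0,0],"rotation": [0,0,24]},{"offset": [0,0,0],"rotation": [0,0,24]},{"offset": [0,0,0],"rotation": [0,0,24]}], "claw": -1}}

```text
clock: 7.5
tcp_pos: [0.4914, 0.0024, 0.2363]
eef_rot: [[0.998, 0.059, 0.0], [0.059, -0.998, -0.0], [0.0, 0.0, -1.0]]
ft_force: [-0.3, -0.4, -0.6]
width: 0.0123
gripper_force: 0.0
```

```bash
python3 look.py pics/w3.png
```

```text
7.5 [-0.07   0.165  1.675 -0.     1.301  1.443] [0.4914 0.0024 0.2363] [[0.9983, 0.0586, 0.0], [0.0586, -0.9983, -0.0], [0.0, 0.0, -1.0]] [-0.34 -0.41 -0.55]
1619 [0.53887383 0.10297775] [0.03910623 0.03999977] 0.10552743075023216
blue unit [[-3.21361006e-02 -7.93646728e-02]
 [-4.74480226e-05 -3.69959858e-02]] [0.07126127 0.07280833 0.07938193]
52 [-0.01192459  0.00851401] 141.5736191958376
15 [-0.02673079  0.01609532] 146.0467363930599
```

View pics/w3.png

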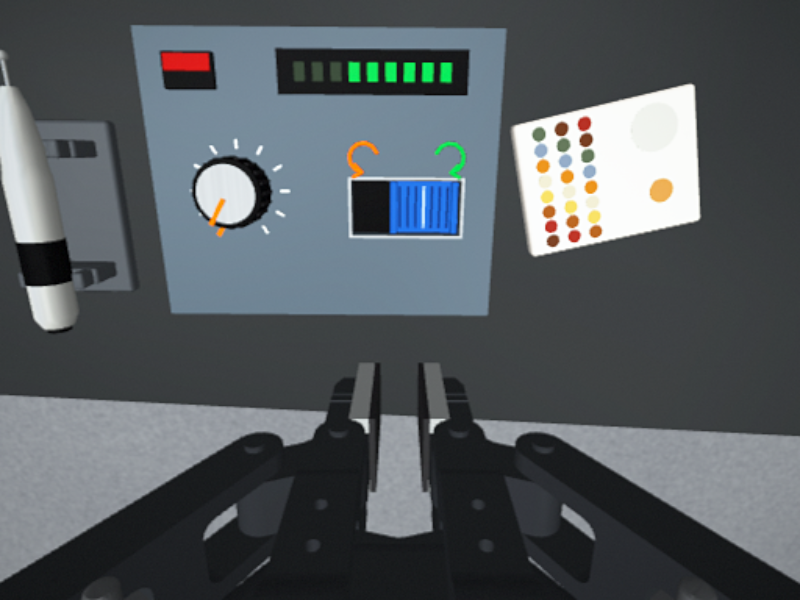

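The pointer at (216,213) px lines up with the long zero tick at about 148.5°, so the speed is roughly 0.02 rad. The switch is still at forward at (425,208). Next I lower the shut fingertips into the dish.

Request:
{"method": "arm_command", "body": {"plan": [{"offset": [0.02,0.007,0.02],"rotation": [0,0,0]},{"offset": [0.042,0.015,0.05],"rotation": [0,0,0]},{"offset": [0.042,0.015,0.08],"rotation": [0,0,0]},{"offset": [0.042,0.015,0.11],"rotation": [0,0,0]},{"offset": [0.042,0.015,0.13],"rotation": [0,0,0]},{"offset": [0.042,0.015,0.144],"rotation": [0,0,0]},{"offset": [0.042,0.015,0.152],"rotation": [0,0,0]},{"offset": [0.042,0.015,0.156],"rotation": [0,0,0]},{"offset": [0.042,0.015,0.159],"rotation": [0,0,0]},{"offset": [0.042,0.015,0.159],"rotation": [0,0,0]}]}}

```text
clock: 8.55
tcp_pos: [0.5344, -0.0103, 0.0776]
eef_rot: [[0.999, 0.055, 0.001], [0.055, -0.999, -0.0], [0.001, 0.0, -1.0]]
ft_force: [-0.3, 0.2, 0.6]
width: -0.0
gripper_force: 0.0
```

Request:
{"method": "arm_command", "body": {"plan": [{"offset": [0,0,0.001],"rotation": [0,0,0]},{"offset": [0,0,0.002],"rotation": [0,0,0]},{"offset": [0,0,0.003],"rotation": [0,0,0]},{"offset": [0,0,0.003],"rotation": [0,0,0]}]}}

```text
clock: 8.95
tcp_pos: [0.5341, -0.0102, 0.0743]
eef_rot: [[0.999, 0.055, -0.0], [0.055, -0.999, 0.0], [-0.0, -0.0, -1.0]]
ft_force: [-0.2, -0.8, 0.1]
width: 0.0001
gripper_force: 0.0
```

Request:
{"method": "arm_command", "body": {"plan": [{"offset": [0,-0.003,0],"rotation": [0,0,0]},{"offset": [0,-0.006,0],"rotation": [0,0,0]},{"offset": [0,-0.009,0],"rotation": [0,0,0]},{"offset": [0,-0.012,0],"rotation": [0,0,0]},{"offset": [0,-0.015,0],"rotation": [0,0,0]},{"offset": [0,-0.018,0],"rotation": [0,0,0]},{"offset": [0,-0.021,0],"rotation": [0,0,0]},{"offset": [0,-0.024,0],"rotation": [0,0,0]},{"offset": [0,-0.024,0],"rotation": [0,0,0]}]}}

```text
clock: 9.85
tcp_pos: [0.5329, 0.0142, 0.0743]
eef_rot: [[0.998, 0.055, 0.0], [0.055, -0.998, 0.0], [0.0, -0.0, -1.0]]
ft_force: [0.8, -0.6, -0.8]
width: 0.0001
gripper_force: 0.0
```

Request:
{"method": "arm_command", "body": {"plan": [{"offset": [0,-0.001,0],"rotation": [0,0,0]},{"offset": [0,-0.002,0],"rotation": [0,0,0]},{"offset": [0,-0.003,0],"rotation": [0,0,0]},{"offset": [0,-0.003,0],"rotation": [0,0,0]}]}}

```text
clock: 10.25
tcp_pos: [0.5327, 0.0168, 0.0743]
eef_rot: [[0.999, 0.054, -0.0], [0.054, -0.999, 0.0], [-0.0, -0.0, -1.0]]
ft_force: [0.8, -1.3, -0.9]
width: 0.0
gripper_force: 0.5
```

Request:
{"method": "arm_command", "body": {"plan": [{"offset": [0,-0.002,0],"rotation": [0,0,0]},{"offset": [0,-0.004,0],"rotation": [0,0,0]},{"offset": [0,-0.004,0],"rotation": [0,0,0]}]}}

```text
clock: 10.55
tcp_pos: [0.5325, 0.021, 0.0743]
eef_rot: [[0.999, 0.055, 0.0], [0.055, -0.999, 0.0], [0.0, -0.0, -1.0]]
ft_force: [0.5, -0.2, -0.3]
width: 0.0001
gripper_force: 0.1
```

Request:
{"method": "arm_command", "body": {"plan": [{"offset": [0,-0.002,0],"rotation": [0,0,0]},{"offset": [0,-0.003,0],"rotation": [0,0,0]},{"offset": [0,-0.003,0],"rotation": [0,0,0]}]}}

```text
clock: 10.85
tcp_pos: [0.5324, 0.0232, 0.0743]
eef_rot: [[0.999, 0.055, 0.0], [0.055, -0.999, -0.001], [0.0, 0.001, -1.0]]
ft_force: [-0.1, -7.2, 0.8]
width: -0.0002
gripper_force: 3.4
```

The force is rising at the stop. I'll push 1 mm more, back off, lift and look.

Request:
{"method": "arm_command", "body": {"plan": [{"offset": [0,-0.001,0],"rotation": [0,0,0]},{"offset": [0,-0.001,0],"rotation": [0,0,0]},{"offset": [0,-0.001,0],"rotation": [0,0,0]}]}}

```text
clock: 11.15
tcp_pos: [0.5324, 0.0234, 0.0743]
eef_rot: [[0.999, 0.054, 0.0], [0.054, -0.999, -0.002], [0.0, 0.002, -1.0]]
ft_force: [0.1, -12.9, 0.2]
width: 0.0001
gripper_force: 6.7
```

Request:
{"method": "arm_command", "body": {"plan": [{"offset": [0,0.003,0],"rotation": [0,0,0]},{"offset": [0,0.004,0],"rotation": [0,0,0]},{"offset": [0,0.004,-0.01],"rotation": [0,0,0]},{"offset": [0,0.004,-0.04],"rotation": [0,0,0]},{"offset": [0,0.004,-0.08],"rotation": [0,0,0]},{"offset": [-0.02,0.01,-0.12],"rotation": [0,0,0]},{"offset": [-0.04,0.02,-0.15],"rotation": [0,0,0]},{"offset": [-0.045,0.02,-0.16],"rotation": [0,0,0]},{"offset": [-0.045,0.02,-0.16],"rotation": [0,0,0]},{"offset": [-0.045,0.02,-0.16],"rotation": [0,0,0]}]}}

```text
clock: 12.15
tcp_pos: [0.4885, 0.0026, 0.2334]
eef_rot: [[0.999, 0.055, -0.001], [0.055, -0.999, 0.0], [-0.001, -0.0, -1.0]]
ft_force: [0.1, -0.5, 0.1]
width: 0.0002
gripper_force: 0.0
```

```bash
python3 look.py pics/w4.png
```

```text
12.15 [-0.07   0.161  1.687  0.     1.295  1.446] [0.4885 0.0026 0.2334] [[0.9985, 0.0546, -0.001], [0.0546, -0.9985, 0.0003], [-0.001, -0.0003, -1.0]] [ 0.14 -0.48  0.11]
1658 [0.53851893 0.10276606] [0.03942713 0.03982268] 0.10550508633998859
blue unit [[-0.03128336 -0.05626236]
 [-0.00029047 -0.01377768]] [0.07152827 0.07290688 0.07945456]
52 [-0.01153717  0.00850601] 140.6997634528984
21 [-0.02601851  0.01660059] 144.56090081026778
```

View pics/w4.png

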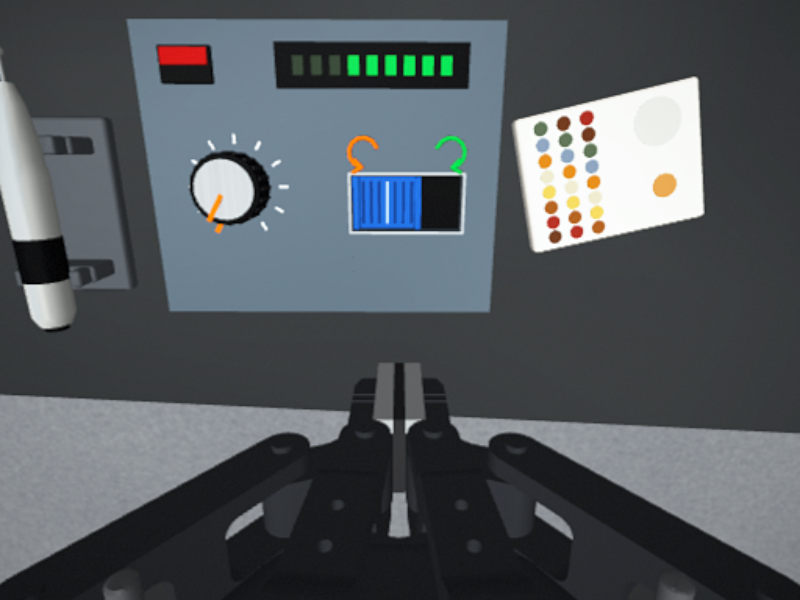

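The switch at (387,203) px now sits against the orange end, having moved about 23 mm to its stop. The knob pointer is still on the zero tick, the rest and palette look unmoved, and the tool is clear of everything.

```bash
python3 -c "
from cell import order
print(order.sign_off())"
```

```text
the job is handed in; nothing more can be done
None
```

The speed knob was turned to its zero stop first, then the direction switch slid fully across to reverse, and the job is handed in; the arm touched only the knob and the switch, though I didn't re-check the tooth model and jar on camera at the end.

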